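# Lock the leak-test nest and plug the tilted housing

## Task

At the leak-test station, first swing the red-handled cam lever all the way over to its locked end, so that the blue sliding nest is driven home and locked. Then take the orange tapered stopper from its white stand, set it into the tilted neck of the grey housing, press it firmly but not violently home until its flange sits flat on the rim, and let go. Leave the scanner, the spare shell and the adapter box where they are.

Things in the scene. Friction and masses are not known exactly. Their poses are not given: they have to be found in the camera images.
- station: Leak-test station fixed to the bench: aluminium base plate 270 x 120 x 15 mm with the sliding nest and the cam lever on it. Origin at bench height, on the plate's centre line, 50 mm nearer the robot than its centre; x along the plate away from the robot (slide direction), y to the left, z up.
- nest (a joint): Slide of the blue nest (100 x 90 x 20 mm block that carries the housing) along the station's x: 0 = home against the front stop, up to 0.014 m pushed away. Friction about 2.5 N while the cam is open, so it gives way under the stopper; closing the cam pushes it home and holds it there.
- cam (a joint): Cam lever's hinge, axis upright: 0 = fully open, 1.65 rad = end stop, fully locked; grows anticlockwise seen from above. At 0 the arm points 47 degrees to the right (-y) of the station's x, when locked 47 degrees to its left. Stays where it is left (friction 0.12 N m, some 2 to 3 N at the handle).
- cam_pivot (a point): Point on the cam lever's hinge axis, at the height of the arm's centre line (52 mm above the bench); 86 mm from the station's origin along its x.
- cam_handle (a point): Top centre of the cam lever's red upright handle post, 107 mm above the bench, 80 mm from the hinge axis. Post 16 mm in diameter, free from its top down to the dark arm (12 mm bar), whose top is 58 mm above the bench. Push the post sideways round the hinge to swing the lever.
- neck (a point): Centre of the mouth of the neck, 128 mm above the bench; z points out along the neck's axis (30 degrees from vertical, leaning to the station's -x), y is the station's y. The round neck stands 44 mm out of the grey housing, a tilted 90 x 88 x 26 mm slab fixed on the nest. Mouth 42 mm inside, 50 mm outside; bore 40 mm deep, tapering to 35 mm at its floor.
- stopper: Loose, 90 mm long, 0.1 to 0.2 kg: orange taper 38 mm long (39 mm diameter under the flange, 32 mm at the tip), orange flange 52 mm wide, 6 mm thick, above it a black round grip 28 mm wide, 46 mm long. Origin: centre of the flange's underside; z towards the grip. Starts upright in the stand, flange on its top. Fully home, its origin and z axis coincide with the neck's.
- stand: White block 76 x 76 x 50 mm fixed on the bench, with an upright through hole of 45 mm in its middle that holds the stopper. Origin: centre of its underside.
- scanner: Black hand scanner lying loose on the bench, about 155 x 50 x 34 mm. Origin: underside, near its middle. Bystander.
- shell: Spare grey housing shell, 85 x 70 mm, 30 mm high with a ring on top. Origin: centre of its underside. Loose bystander.
- adapter: Black adapter box 110 x 70 x 30 mm. Origin: centre of its underside. Loose bystander.
Things that resemble listed ones, but are neither listed nor needed, are in the scene too. Of the things like the stopper, leave any that is pink or yellow; of the rest the smaller one is meant.

How it is judged:
By the outcome, as a careful person would: the job done as asked, in the order asked, and still so for the second after the job is handed in, with the robot touching nothing.
It also fails if it takes over 48 s, if anything falls off the work surface, if the arm or the gripper's body presses on something with over 40 N, if the wrist force passes 120 N, or if a joint passes its speed limit or range.

## Robot

A 6-joint arm with a two-finger parallel gripper is mounted at the origin on the work surface. World frame = base frame: x ahead of the robot, y to its left, z up, the work surface at z = 0. Lengths are in mm, angles in degrees, forces in N, time in s.
With the tool pointing down it reaches from about 300 to 850 mm from the base axis. Payload 4.2 kg.
Tool frame: the origin (TCP) lies on the centre line of the jaws, within the pads' length; the fingertips stand 8 mm ahead of it and the grasp point (between the pads) lies 11 mm behind it; z points along the fingers, y is the line along which they close (so a half turn about z gives the same grasp; the last joint's range is limited). The gripper opens to 91 mm and grips with 3 to 60 N. Pads are 32 mm wide; open, the fingers measure 118 mm over their backs; the gripper's body (76 mm by 178 mm) begins 60 mm behind the grasp point.
Start: joints at [-67.38, 18.312, 89.639, -0, 72.044, -1.146], TCP at [231.735, -526.255, 192.776] pointing down, gripper open.
Joint ranges: [-177.97, 177.97], [-48.28, 115.42], [12.27, 149.76], [-77.06, 257.06], [2.81, 150.46], [-146.56, 146.56]. Speed limits (degrees/s): [147.25, 147.25, 180, 180, 180, 180].

## Interface

Orientations are given as [roll, pitch, yaw] about the fixed x, y, z axes, in that order (R = Rz(yaw) Ry(pitch) Rx(roll)).
In Python, from workcell import telemetry, eyes, ticket gives the robot as it stands. The module is installed in compiled form; this text tells all that it offers.
- The arm moves only by the shell command python3 -m crank 'ROWS' [OPENING] [FORCE]. ROWS is JSON, a list of rows, each an object of numbers: "dx", "dy", "dz": the shift along the world's x, y, z normalised to -1 to 1, where 1 is 80 cm; "yaw": the turn about the world's z normalised to -1 to 1, where 1 is 5 degrees. A call has 1 to 10 rows; each row shifts and turns the commanded pose from where the row before left it; what a row does not reach is not made up. A row lasts 1/8 s, in which the tool goes at most 62.5 mm and 10.7 degrees, less where a joint would pass 70% of its speed; a pose out of reach is approached as far as the arm can. A call with a number of a shift or a turn outside -1 to 1 is refused whole. A call with a gripper value outside its range is refused whole. OPENING is the opening, from 0 (shut) to 1 (fully open), set as the call begins (- or left out, the last holds). The fingers move at their own pace and stop on an object; FORCE is the grip in N (left out, the last holds). Time passes only in rows, so rows that do not move let the fingers close. It gives the time, the measured TCP pose, the force, the opening and the grip force at its end, in the units of the state.
- telemetry.state(): the state, without advancing time (a new reading comes with each control period).
- eyes.grab_frame(name): name is "scene" or "top"; returns the picture (400x640x3 uint8, red, green, blue); there is no depth.
- eyes.calibration(name): a dict with "camera_matrix" (3x3 intrinsics, pixels), "world_from_camera" (4x4, takes a point from camera to world coordinates). Camera axes: x right, y down, z forward; pixel columns grow to the right and rows downward; lengths in mm; the calibration is good to about 2 mm. A picture is of the moment at which its call begins. calibration takes no time and is no camera call.
- ticket.job_done(): hands the job in; it is judged then, once.
The state is a dict: "time_s": time; "qpos": joint angles; "qvel": joint speeds; "effort": joint torques, N m; "ee_pos": TCP position; "ee_rot": TCP orientation; "force": force on the tool from outside, world axes, zero at the start; "torque": the same for the moment, N m; "gripper_width": finger opening in mm; "gripper_force": force on a finger pad.
Only numpy, scipy, OpenCV 4.12 (cv2) and the standard library are available. Lean on these libraries where they do the work, as an engineer would, in place of code of your own. Each camera call takes 0.05 s, during which the arm holds its last target. There are 200 camera calls.

## Working session

There is one attempt and no reset: what is moved stays moved. The work goes in short steps, Python scripts to look and compute and a shell command to move; the robot and the scene stay as the last step left them, time stands still between calls to the robot, and variables do not carry over. Pictures are saved under pics/ and viewed, at most 10 in all, crops included, and the job is handed in when it is done.

```bash
mkdir -p pics
python3 - <<'E'
from workcell import telemetry, eyes
import cv2
for n in("scene","top"):
    cv2.imwrite(f"pics/{n}0.png",eyes.grab_frame(n)[:,:,::-1]); c=eyes.calibration(n); print(c)
print(telemetry.state())
E
```

```text
{'camera_matrix': array([[400.79542851,   0.        , 314.97290279],
       [  0.        , 400.79542851, 202.555451  ],
       [  0.        ,   0.        ,   1.        ]]), 'world_from_camera': array([[ 6.23273607e-01,  4.73945892e-01, -6.22017124e-01,
         1.17412365e+03],
       [ 7.81815097e-01, -3.60178706e-01,  5.08956240e-01,
        -5.98287041e+02],
       [ 1.71803959e-02, -8.03521370e-01, -5.95027934e-01,
         7.64839753e+02],
       [ 0.00000000e+00,  0.00000000e+00,  0.00000000e+00,
         1.00000000e+00]])}
{'camera_matrix': array([[435.84385236,   0.        , 313.82645302],
       [  0.        , 435.84385236, 204.37962833],
       [  0.        ,   0.        ,   1.        ]]), 'world_from_camera': array([[-2.23378658e-02, -9.96739207e-01,  7.75369181e-02,
         3.91762193e+02],
       [-9.99642528e-01,  2.34078679e-02,  1.29184785e-02,
        -6.81178472e+01],
       [-1.46913280e-02, -7.72206296e-02, -9.96905783e-01,
         1.36598598e+03],
       [ 0.00000000e+00,  0.00000000e+00,  0.00000000e+00,
         1.00000000e+00]])}
{'time_s': 0.1, 'qpos': array([-6.73798879e+01,  1.83470070e+01,  8.96982558e+01, -1.97871431e-04,
        7.20440037e+01, -1.14415821e+00]), 'qvel': array([ 0.05918514,  0.02837447, -0.13796342,  0.07875929, -0.06927518,
        0.01874985]), 'effort': array([ 9.72256498e-05, -4.13334954e+01, -2.32508898e+01,  7.28620542e-02,
        4.22028790e-02, -6.16638840e-05]), 'ee_pos': array([ 231.54278016, -525.79927738,  192.0219778 ]), 'ee_rot': array([-1.79910748e+02, -1.59437175e-03,  2.37643303e+01]), 'force': array([-0.74251934, -0.22725261, -0.66297064]), 'torque': array([0.01795546, 0.00114712, 0.06748176]), 'gripper_force': 0.0, 'gripper_width': 91.20642389548092}
```

View pics/scene0.png

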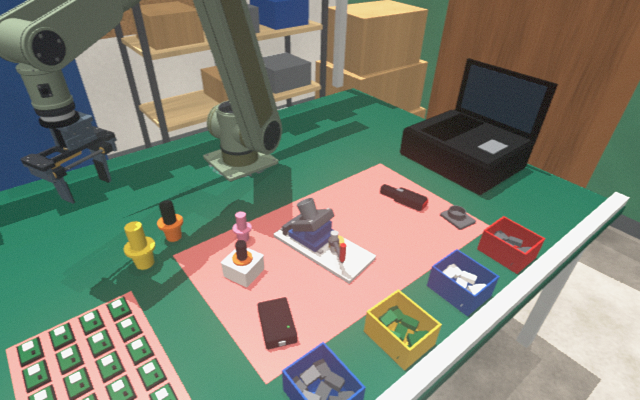

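View pics/top0.png

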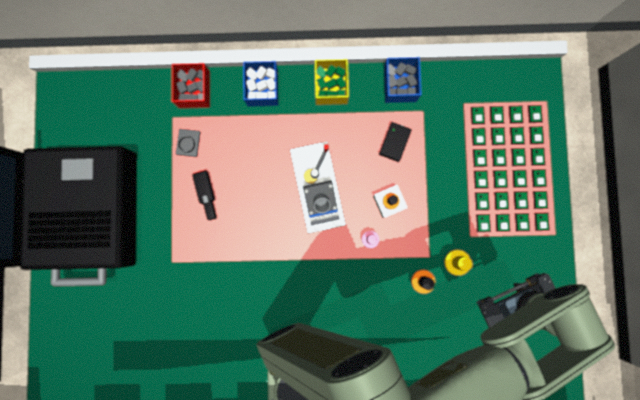

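The orange stopper in the white stand is at about (391,200) in the top view. The station is at about (318,188), with the red handle at about (326,147). The look-alikes are yellow, pink and a larger orange one. I'll measure next.

```bash
cat > h.py <<'E'
import numpy as np, cv2
from workcell import telemetry, eyes
def ray(n,uv,z):
    c=eyes.calibration(n);K=np.array(c["camera_matrix"]);T=np.array(c["world_from_camera"])
    d=T[:3,:3]@np.linalg.inv(K)@[uv[0],uv[1],1];o=T[:3,3]
    return (o+d*(z-o[2])/d[2]).round(1)
def blobs(n,im,lo,hi,zs,box,amin=6):
    m=cv2.inRange(cv2.cvtColor(im,cv2.COLOR_RGB2HSV),lo,hi)
    k=np.zeros_like(m);x0,y0,x1,y1=box;k[y0:y1,x0:x1]=m[y0:y1,x0:x1]
    N,_,s,c=cv2.connectedComponentsWithStats(k)
    for i in range(1,N):
        if s[i,4]>=amin: print(n,c[i].round(1),s[i],[ray(n,c[i],z) for z in zs])
    return k
E
python3 - <<'E'
from h import *
t=eyes.grab_frame("top");s=eyes.grab_frame("scene")
print("red");blobs("top",t,(0,170,90),(6,255,255),[107],(290,130,345,240));blobs("scene",s,(0,170,90),(6,255,255),[107,85],(320,230,360,280))
print("orange");blobs("top",t,(7,150,120),(20,255,255),[56],(370,180,410,220));blobs("scene",s,(7,150,120),(20,255,255),[53],(215,230,270,290))
print("black");blobs("top",t,(0,0,0),(180,255,60),[102],(370,180,410,220));blobs("scene",s,(0,0,0),(180,255,60),[79],(225,230,260,265))
print("white");k=blobs("top",t,(0,0,170),(180,50,255),[50],(370,180,412,222),30)
k=blobs("top",t,(0,0,170),(180,50,255),[15],(280,130,350,245),30)
p=cv2.findNonZero(k);r=cv2.minAreaRect(p);b=cv2.boxPoints(r);print(r,[ray("top",q,15) for q in b])
a=cv2.resize(t[135:240,280:345],None,fx=6,fy=5.7,interpolation=cv2.INTER_CUBIC)
b=cv2.resize(s[190:285,265:385],None,fx=3.3,fy=6.3,interpolation=cv2.INTER_CUBIC)
b=cv2.resize(s[190:285,265:385],None,fx=3.4,fy=3.4,interpolation=cv2.INTER_CUBIC)
h=np.zeros((600,800,3),np.uint8);h[:a.shape[0],:a.shape[1]]=a[:600];h[:b.shape[0],392:]=b[:,:408]
cv2.imwrite("pics/crop.png",h[:,:,::-1])
E
```

```text
red
top [325.9 147.1] [325 145   3   6  15] [array([657. , -90.8, 107. ])]
orange
top [389.6 200.7] [384 193  14  15  90] [array([ 499.3, -279.3,   56. ])]
scene [242.  259.3] [233 252  19  13 129] [array([ 505.9, -282.8,   53. ])]
black
top [391.8 199.5] [388 197   9   7  33] [array([ 498.8, -278.3,  102. ])]
white
top [390.8 201.2] [374 184  34  34 473] [array([ 498.2, -283.9,   50. ])]
top [315.6 183.1] [ 290  141   57   93 2199] [array([563.2, -57.6,  15. ])]
top [303.1 241.8] [294 239  18   6  52] [array([381.6, -14.9,  15. ])]
((305.48236083984375, 194.6705780029297), (97.40177917480469, 67.24844360351562), 77.47119140625) [array([658.1, 108.4,  15. ]), array([699.3, -98.9,  15. ]), array([ 399.7, -156.7,   15. ]), array([359.3,  47. ,  15. ])]
```

View pics/crop.png

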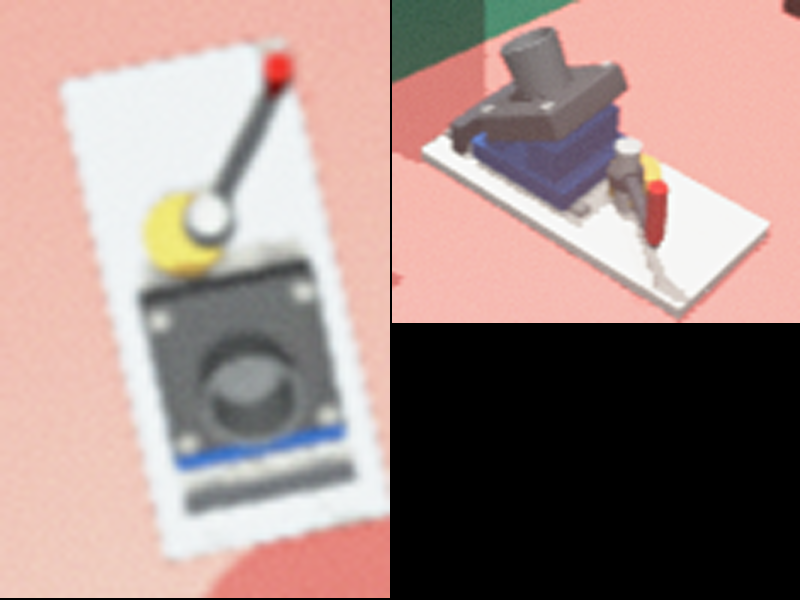

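The crop shows the plate corners, the pivot cap, the red handle and the neck mouth clearly. I'll convert those pixels to positions.

Run:
```python
from h import *
f=lambda u,v:(280+u/6-.4,135+v/5.7-.4)
C=np.array([ray("top",f(*q),15) for q in[(62,85),(280,40),(388,515),(165,558)]]);print(C)
far=(C[0]+C[1])/2;near=(C[2]+C[3])/2;d=far-near;print(np.hypot(*d[:2]))
y=np.arctan2(d[1],d[0]);print("yaw",np.degrees(y))
y2=np.arctan2(*( C[0]-C[1])[1::-1]);print("edge yaw",np.degrees(y2)-90)
u=np.array([np.cos(y),np.sin(y),0]);cen=C.mean(0);o=cen-50*u;o[2]=0;print("origin",o)
piv=o+86*u;print("pivot",piv)
for a in(-47,0,47):print(a,piv[:2]+80*np.array([np.cos(y+np.radians(a)),np.sin(y+np.radians(a))]))
print("handle",ray("top",f(278,70),107))
m=ray("top",f(252,385),128);print("mouth",m,"in station", (m-o)@u,(m-o)@[-u[1],u[0],0])
```

```text
[[ 671.5   20.6   15. ]
 [ 693.7  -94.1   15. ]
 [ 430.8 -143.4   15. ]
 [ 410.1  -27.8   15. ]]
266.66260517740386
yaw 10.555640621526052
edge yaw 10.954062643398359
origin [502.37112636 -70.3345145    0.        ]
pivot [586.91578902 -54.58014956   0.        ]
-47 [ 651.27051871 -102.10349926]
0 [665.56198685 -39.92492635]
47 [629.83421523  12.93287654]
handle [657.6 -91.  107. ]
mouth [493.9 -74.4 128. ] in station -9.072530959188327 -2.444859111633853
```

```bash
python3 -m crank '[{"dx":0.04,"dy":0.04},{"dx":0.05,"dy":0.05},{"dx":0.05,"dy":0.05,"yaw":-0.5},{"dx":0.05,"dy":0.05,"yaw":-0.5},{"dx":0.05,"dy":0.05,"yaw":-0.5},{"dx":0.05,"dy":0.05,"yaw":-0.5},{"dx":0.05,"dy":0.05,"yaw":-0.4},{"dx":0.05,"dy":0.05,"yaw":-0.3},{"dx":0.05,"dy":0.05},{"dx":0.05,"dy":0.05}]' 0.5 20 && python3 -m crank '[{"dx":0.04,"dy":0.05},{"dx":0.0,"dy":0.0},{},{}]'
python3 - <<'E'
from h import *
s=telemetry.state();print(s["time_s"],s["qpos"].round(1),s["force"],s["ee_rot"])
a=eyes.grab_frame("scene");cv2.imwrite("pics/s1.png",cv2.resize(a[130:330,200:440],None,fx=3,fy=3)[:,:,::-1])
E
```

```text
0.2 [-67.4  18.3  89.7  -0.   72.   -1.1] [ 0.18109022  0.30971621 -0.10736599] [-1.79943029e+02 -1.08949353e-04  2.37668517e+01]validation failed for argument at $[0]...
```

View pics/s1.png

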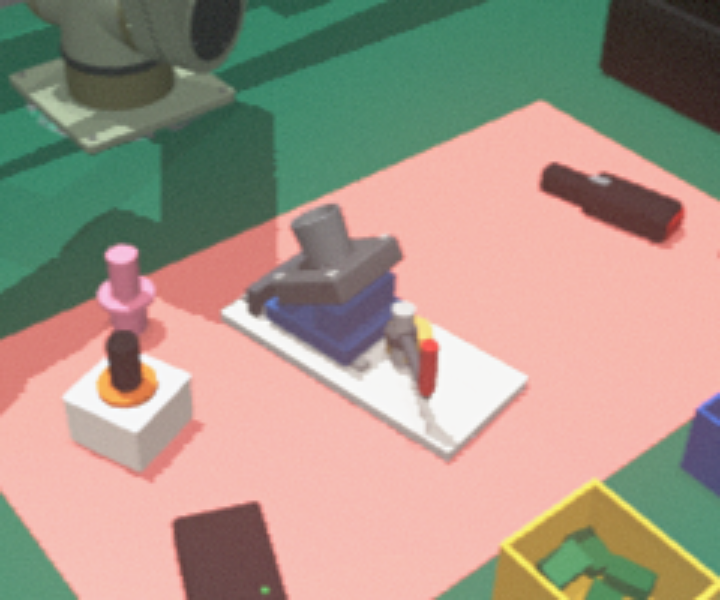

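The row was refused and nothing moved, so the picture only shows the unchanged scene. I'll retry with all four keys in every row.

```bash
python3 -m crank '[{"dx":0.04,"dy":0.04,"dz":0,"yaw":0},{"dx":0.05,"dy":0.05,"dz":0,"yaw":0},{"dx":0.05,"dy":0.05,"dz":0,"yaw":-0.5},{"dx":0.05,"dy":0.05,"dz":0,"yaw":-0.5},{"dx":0.05,"dy":0.05,"dz":0,"yaw":-0.5},{"dx":0.05,"dy":0.05,"dz":0,"yaw":-0.5},{"dx":0.05,"dy":0.05,"dz":0,"yaw":-0.4},{"dx":0.05,"dy":0.05,"dz":0,"yaw":-0.3},{"dx":0.05,"dy":0.05,"dz":0,"yaw":0},{"dx":0.05,"dy":0.05,"dz":0,"yaw":0}]' 0.5 20 && python3 -m crank '[{"dx":0.04,"dy":0.05,"dz":0,"yaw":0},{"dx":0,"dy":0,"dz":0,"yaw":0},{"dx":0,"dy":0,"dz":0,"yaw":0}]'
```

```text
time_s: 1.5
ee_pos: [624.9, -132.8, 192.7]
ee_rot: [180.0, 0.0, 10.3]
force: [0.9, -0.7, 0.6]
gripper_width: 46.0
gripper_force: 0.0
time_s: 1.88
ee_pos: [655.2, -94.4, 192.3]
ee_rot: [180.0, 0.1, 10.3]
force: [-0.2, -0.5, 1.5]
gripper_width: 45.3
gripper_force: 0.0
```

```bash
python3 -m crank '[{"dx":0.002,"dy":0.004,"dz":-0.05,"yaw":0},{"dx":0,"dy":0,"dz":-0.05,"yaw":0},{"dx":0,"dy":0,"dz":-0.03,"yaw":0},{"dx":0,"dy":0,"dz":-0.012,"yaw":0},{"dx":0,"dy":0,"dz":0,"yaw":0},{"dx":0,"dy":0,"dz":0,"yaw":0}]' 0.5 20 && python3 -m crank '[{"dx":0,"dy":0,"dz":0,"yaw":0},{"dx":0,"dy":0,"dz":0,"yaw":0},{"dx":0,"dy":0,"dz":0,"yaw":0}]' 0.24 10
python3 - <<'E'
from h import *
a=eyes.grab_frame("scene");cv2.imwrite("pics/s2.png",cv2.resize(a[130:330,240:480],None,fx=3,fy=3)[:,:,::-1])
E
```

```text
time_s: 2.62
ee_pos: [658.1, -91.6, 80.7]
ee_rot: [179.9, -0.1, 10.2]
force: [-0.2, 0.7, -0.2]
gripper_width: 45.4
gripper_force: 0.0
time_s: 3.0
ee_pos: [657.4, -91.0, 79.4]
ee_rot: [180.0, -0.0, 10.3]
force: [0.0, 1.1, -0.4]
gripper_width: 22.4
gripper_force: 0.0
```

View pics/s2.png

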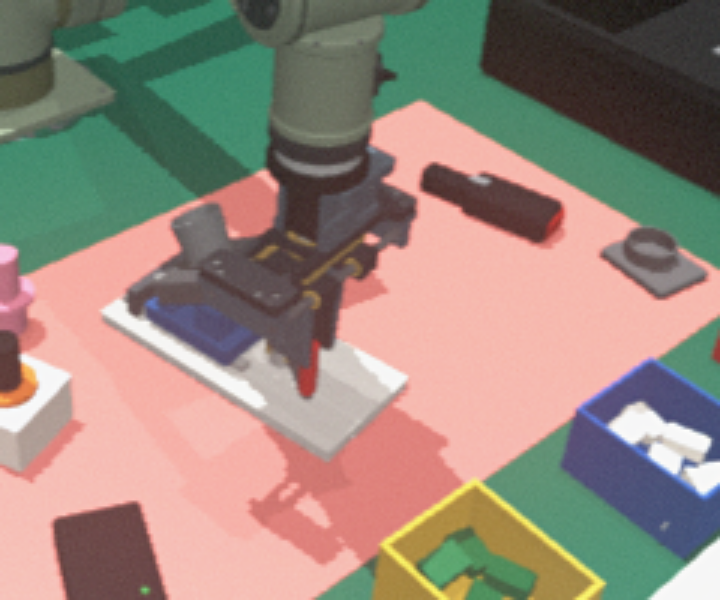

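The post is between the fingers at about (308,365) in this crop. Next I swing it round the arc.

```bash
python3 -m crank '[{"dx":0.007,"dy":0.016,"dz":0,"yaw":0},{"dx":0.0036,"dy":0.017,"dz":0,"yaw":0},{"dx":0.0006,"dy":0.0174,"dz":0,"yaw":0},{"dx":-0.0025,"dy":0.0172,"dz":0,"yaw":0},{"dx":-0.0054,"dy":0.0166,"dz":0,"yaw":0},{"dx":-0.008,"dy":0.0154,"dz":0,"yaw":0}]' && python3 -m crank '[{"dx":-0.0108,"dy":0.0138,"dz":0,"yaw":0.3},{"dx":-0.013,"dy":0.0116,"dz":0,"yaw":0.3},{"dx":-0.0065,"dy":0.0046,"dz":0,"yaw":0},{"dx":0,"dy":0,"dz":0,"yaw":0}]'
```

```text
time_s: 3.8
ee_pos: [655.1, -10.6, 79.7]
ee_rot: [179.9, -0.2, 10.3]
force: [3.1, -4.1, 0.4]
gripper_width: 22.0
gripper_force: 1.7
time_s: 4.3
ee_pos: [627.6, 13.4, 78.9]
ee_rot: [-179.9, 0.2, 13.3]
force: [-0.1, -0.3, -0.4]
gripper_width: 21.8
gripper_force: 0.0
```

```bash
python3 -m crank '[{"dx":-0.003,"dy":0.003,"dz":0,"yaw":0},{"dx":-0.001,"dy":0.003,"dz":0,"yaw":0},{"dx":0,"dy":0,"dz":0,"yaw":0}]' && python3 -m crank '[{"dx":-0.004,"dy":0.004,"dz":0,"yaw":0},{"dx":0,"dy":0.002,"dz":0,"yaw":0},{"dx":0,"dy":0,"dz":0,"yaw":0}]'
```

```text
time_s: 4.68
ee_pos: [624.7, 16.3, 78.8]
ee_rot: [179.9, 0.2, 13.3]
force: [-1.4, -4.5, 0.4]
gripper_width: 21.9
gripper_force: 2.1
time_s: 5.05
ee_pos: [623.3, 17.4, 78.8]
ee_rot: [179.5, 0.1, 13.3]
force: [1.7, -13.8, -1.2]
gripper_width: 21.9
gripper_force: 7.0
```

At the end stop with about 14 N. I'll back off, lift and go above the stopper.

```bash
python3 -m crank '[{"dx":0.004,"dy":-0.008,"dz":0,"yaw":0},{"dx":0,"dy":0,"dz":0,"yaw":0},{"dx":0,"dy":0,"dz":0.05,"yaw":0},{"dx":0,"dy":0,"dz":0.06,"yaw":0},{"dx":0,"dy":0,"dz":0.05,"yaw":0}]' 0.27 && python3 -m crank '[{"dx":-0.025,"dy":-0.055,"dz":0,"yaw":-0.25},{"dx":-0.025,"dy":-0.055,"dz":0,"yaw":-0.25},{"dx":-0.025,"dy":-0.055,"dz":0,"yaw":0},{"dx":-0.025,"dy":-0.055,"dz":0,"yaw":0},{"dx":-0.025,"dy":-0.055,"dz":0,"yaw":0},{"dx":-0.025,"dy":-0.055,"dz":0,"yaw":0},{"dx":-0.007,"dy":-0.03,"dz":0,"yaw":0},{"dx":0,"dy":0,"dz":0,"yaw":0},{"dx":0,"dy":0,"dz":0,"yaw":0}]' 1 20
python3 - <<'E'
from h import *
t=eyes.grab_frame("top");a=eyes.grab_frame("scene")
blobs("top",t,(0,170,90),(6,255,255),[107],(270,130,345,240));
h=np.zeros((600,800,3),np.uint8);A=cv2.resize(t[135:240,270:345],None,fx=5,fy=5,interpolation=cv2.INTER_CUBIC);h[:525,:375]=A
B=cv2.resize(a[150:290,210:370],None,fx=2.6,fy=2.6,interpolation=cv2.INTER_CUBIC);h[:B.shape[0],380:380+B.shape[1]]=B
cv2.imwrite("pics/c3.png",h[:,:,::-1])
E
```

```text
time_s: 5.68
ee_pos: [626.1, 16.8, 209.0]
ee_rot: [-179.9, -0.1, 13.3]
force: [0.4, -0.0, 0.4]
gripper_width: 24.6
gripper_force: 0.0
time_s: 6.8
ee_pos: [500.8, -271.0, 207.1]
ee_rot: [-179.9, -0.0, 10.8]
force: [0.4, 0.7, -0.6]
gripper_width: 91.6
gripper_force: 0.0
top [291.1 158.3] [289 156   5   6  16] [array([626.3,  11.7, 107. ])]
```

View pics/c3.png

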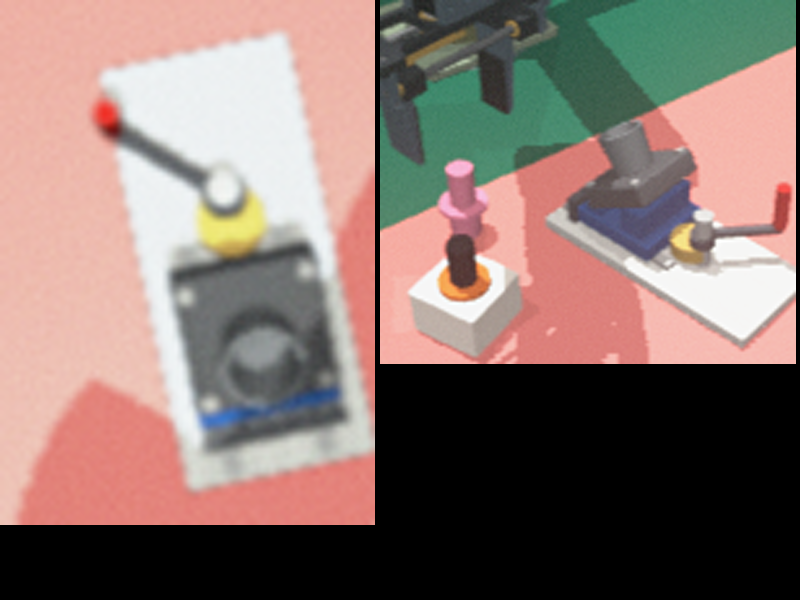

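The lever is locked (handle at (626,12), about 48° to the left) and the blue nest is against the front stop. Next I take a closer look at the mouth in both views.

Run:
```python
from h import *
t=np.mean([eyes.grab_frame("top") for _ in range(3)],0).astype(np.uint8);a=np.mean([eyes.grab_frame("scene") for _ in range(3)],0).astype(np.uint8)
A=cv2.resize(t[190:230,300:340],None,fx=10,fy=10,interpolation=cv2.INTER_CUBIC)
B=cv2.resize(a[190:230,285:325],None,fx=10,fy=10,interpolation=cv2.INTER_CUBIC)
h=cv2.convertScaleAbs(np.hstack([A,B]),alpha=1.5)
cv2.imwrite("pics/c4.png",h[:,:,::-1])
```

```text
(no output)
```

View pics/c4.png

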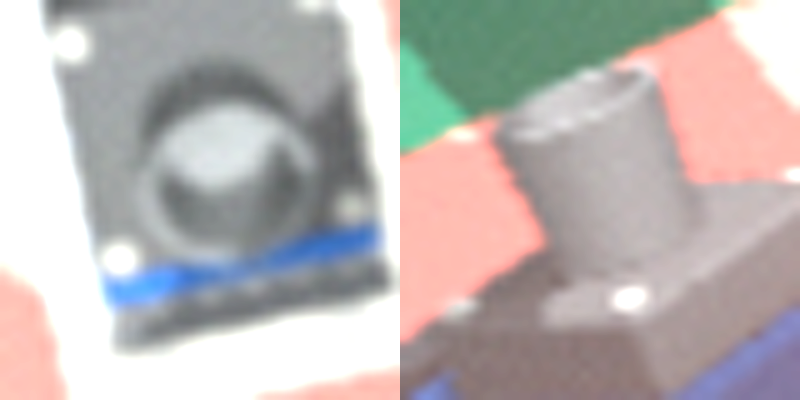

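In the enlargement the mouth centre is at about (229,180) in the top half and (178,104) in the scene half. I'll triangulate it from those.

Run:
```python
from h import *
print(ray("top",(322.4,207.5),128),ray("scene",(302.3,199.9),128))
o=np.array([502.4,-70.3]);y=np.radians(10.75);u=np.array([np.cos(y),np.sin(y)]);v=np.array([-u[1],u[0]])
for m in (ray("top",(322.4,207.5),128),ray("scene",(302.3,199.9),128)): d=m[:2]-o;print(d@u,d@v)
```

```text
[478.6 -76.3 128. ] [478.4 -73.3 128. ]
-24.501463681919493 -1.455430329345183
-24.138381653438437 1.5292256710331023
```

```bash
python3 -m crank '[{"dx":0,"dy":-0.0105,"dz":-0.05,"yaw":0},{"dx":0,"dy":0,"dz":-0.055,"yaw":0},{"dx":0,"dy":0,"dz":-0.045,"yaw":0},{"dx":0,"dy":0,"dz":-0.016,"yaw":0},{"dx":0,"dy":0,"dz":0,"yaw":0},{"dx":0,"dy":0,"dz":0,"yaw":0}]' && python3 -m crank '[{"dx":0,"dy":0,"dz":0,"yaw":0},{"dx":0,"dy":0,"dz":0,"yaw":0},{"dx":0,"dy":0,"dz":0,"yaw":0},{"dx":0,"dy":0,"dz":0,"yaw":0},{"dx":0,"dy":0,"dz":0,"yaw":0}]' 0.15 15
```

```text
time_s: 7.95
ee_pos: [501.7, -281.2, 76.0]
ee_rot: [179.9, -0.1, 10.8]
force: [-0.5, 0.0, 0.4]
gripper_width: 91.2
gripper_force: 0.0
time_s: 8.57
ee_pos: [500.5, -280.6, 74.4]
ee_rot: [180.0, -0.0, 10.8]
force: [-0.3, 0.2, -0.2]
gripper_width: 44.0
gripper_force: 0.0
```

```bash
python3 -m crank '[{"dx":0,"dy":0,"dz":0,"yaw":0},{"dx":0,"dy":0,"dz":0,"yaw":0},{"dx":0,"dy":0,"dz":0,"yaw":0},{"dx":0,"dy":0,"dz":0,"yaw":0}]' 0.15 15 && python3 -m crank '[{"dx":0,"dy":0,"dz":0.02,"yaw":0},{"dx":0,"dy":0,"dz":0.04,"yaw":0},{"dx":0,"dy":0,"dz":0.05,"yaw":0},{"dx":0,"dy":0,"dz":0.05,"yaw":0},{"dx":0,"dy":0,"dz":0,"yaw":0}]'
```

```text
time_s: 9.07
ee_pos: [500.5, -280.4, 74.3]
ee_rot: [-180.0, 0.0, 10.8]
force: [-0.1, -0.3, 0.3]
gripper_width: 27.1
gripper_force: 15.0
time_s: 9.7
ee_pos: [502.5, -281.9, 206.7]
ee_rot: [179.7, -0.4, 10.8]
force: [0.2, -0.6, -1.8]
gripper_width: 27.0
gripper_force: 15.0
```

```bash
python3 -m crank '[{"dx":-0.004,"dy":0.03,"dz":0.01,"yaw":0},{"dx":-0.004,"dy":0.05,"dz":0.015,"yaw":0},{"dx":-0.004,"dy":0.05,"dz":0,"yaw":0},{"dx":-0.004,"dy":0.05,"dz":0,"yaw":0},{"dx":-0.004,"dy":0.05,"dz":0,"yaw":0},{"dx":-0.005,"dy":0.028,"dz":0,"yaw":0},{"dx":0,"dy":0,"dz":0,"yaw":0},{"dx":0,"dy":0,"dz":0,"yaw":0},{"dx":0,"dy":0,"dz":0,"yaw":0}]'
python3 - <<'E'
from h import *
a=eyes.grab_frame("scene");k=blobs("scene",a,(7,150,120),(20,255,255),[],(270,100,340,220))
B=cv2.resize(a[130:230,260:360],None,fx=6,fy=6,interpolation=cv2.INTER_CUBIC);cv2.imwrite("pics/c5.png",cv2.convertScaleAbs(B,alpha=1.4)[:,:,::-1])
E
```

```text
time_s: 10.82
ee_pos: [480.4, -74.8, 222.0]
ee_rot: [180.0, 0.0, 10.7]
force: [0.4, 0.0, -2.1]
gripper_width: 27.1
gripper_force: 15.0
scene [302.3 183. ] [293 173  20  21 240] []
```

View pics/c5.png

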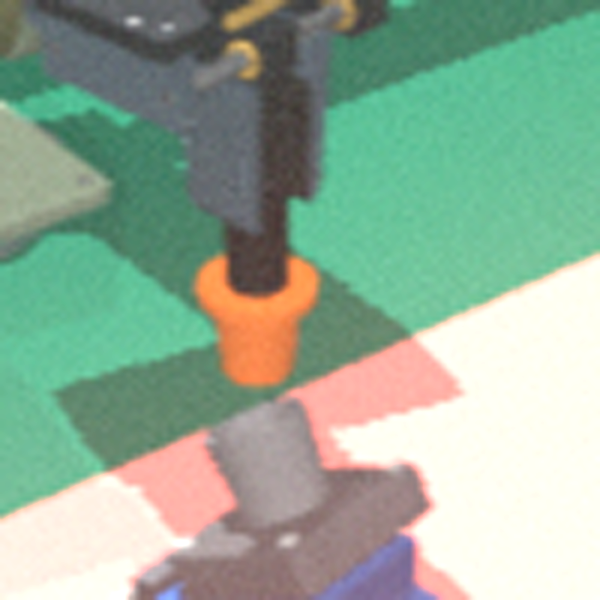

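```bash
python3 - <<'E'
from h import *
print(ray("scene",(302.4,177.4),201),ray("scene",(302.4,193),160))
E
python3 -m crank '[{"dx":0,"dy":0,"dz":-0.02,"yaw":0},{"dx":0,"dy":0,"dz":-0.02,"yaw":0},{"dx":0,"dy":0,"dz":-0.01,"yaw":0},{"dx":0,"dy":0,"dz":0,"yaw":0}]'
```

```text
[479.8 -73.9 201. ] [489.1 -81.  160. ]
time_s: 11.38
ee_pos: [480.9, -75.3, 184.9]
ee_rot: [179.9, -0.1, 10.7]
force: [-4.4, 0.1, 12.0]
gripper_width: 27.4
gripper_force: 15.0
```

Run:
```python
from h import *
a=eyes.grab_frame("scene");t=eyes.grab_frame("top")
B=cv2.resize(a[140:240,260:330],None,fx=5.8,fy=5.8,interpolation=cv2.INTER_CUBIC);cv2.imwrite("pics/c6.png",cv2.convertScaleAbs(B,alpha=1.4)[:,:,::-1])
```

```text
(no output)
```

View pics/c6.png

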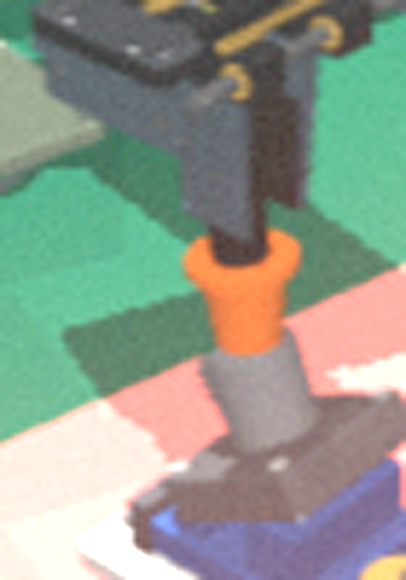

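The tip sits against the high side of the rim, and the stopper has slipped up a little in the grip. I'll shift towards -x station and go deeper.

```bash
python3 -m crank '[{"dx":-0.004,"dy":-0.0008,"dz":0.002,"yaw":0},{"dx":0,"dy":0,"dz":-0.005,"yaw":0},{"dx":0,"dy":0,"dz":-0.005,"yaw":0},{"dx":0,"dy":0,"dz":0,"yaw":0}]'
```

```text
time_s: 11.98
ee_pos: [476.9, -74.8, 175.0]
ee_rot: [-180.0, 0.1, 10.8]
force: [1.2, 0.5, -1.9]
gripper_width: 27.6
gripper_force: 15.0
```

```bash
python3 -m crank '[{"dx":0,"dy":0,"dz":-0.004,"yaw":0},{"dx":0,"dy":0,"dz":-0.003,"yaw":0},{"dx":0,"dy":0,"dz":0,"yaw":0}]'
```

```text
time_s: 12.35
ee_pos: [477.2, -74.8, 170.1]
ee_rot: [-180.0, 0.0, 10.8]
force: [-0.2, -0.3, -2.4]
gripper_width: 27.1
gripper_force: 15.0
```

```bash
python3 -m crank '[{"dx":0,"dy":0,"dz":-0.004,"yaw":0},{"dx":0,"dy":0,"dz":0,"yaw":0},{"dx":-0.006,"dy":-0.001,"dz":-0.001,"yaw":0},{"dx":-0.006,"dy":-0.001,"dz":-0.001,"yaw":0},{"dx":0,"dy":0,"dz":0,"yaw":0}]'
```

```text
time_s: 12.98
ee_pos: [468.0, -76.5, 166.2]
ee_rot: [180.0, -0.1, 10.8]
force: [0.4, 0.8, 0.2]
gripper_width: 27.5
gripper_force: 15.0
```

```bash
python3 -m crank '[{"dx":-0.006,"dy":-0.001,"dz":-0.003,"yaw":0},{"dx":-0.006,"dy":-0.001,"dz":-0.003,"yaw":0},{"dx":-0.005,"dy":-0.001,"dz":-0.003,"yaw":0},{"dx":0,"dy":0,"dz":0,"yaw":0}]'
python3 - <<'E'
from h import *
a=eyes.grab_frame("scene")
B=cv2.resize(a[140:240,260:330],None,fx=5.8,fy=5.8,interpolation=cv2.INTER_CUBIC);cv2.imwrite("pics/c7.png",cv2.convertScaleAbs(B,alpha=1.4)[:,:,::-1])
E
```

```text
time_s: 13.48
ee_pos: [453.4, -78.9, 158.0]
ee_rot: [-180.0, 0.1, 10.8]
force: [0.4, -0.3, -1.8]
gripper_width: 27.8
gripper_force: 15.0
```

View pics/c7.png

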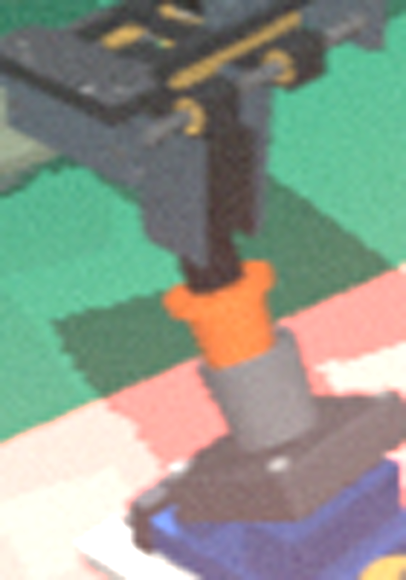

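The stopper is now tilted in line with the neck (flange at about (220,290) in the crop, taper inside the mouth). I've used all 10 pictures, so from here I go by numbers. I'll slide it in along the axis.

```bash
python3 -m crank '[{"dx":0.0025,"dy":0.0005,"dz":-0.0043,"yaw":0},{"dx":0.0025,"dy":0.0005,"dz":-0.0043,"yaw":0},{"dx":0.0025,"dy":0.0005,"dz":-0.0043,"yaw":0},{"dx":0,"dy":0,"dz":0,"yaw":0},{"dx":0,"dy":0,"dz":0,"yaw":0}]'
```

```text
time_s: 14.15
ee_pos: [460.2, -77.5, 147.9]
ee_rot: [-180.0, 0.0, 10.8]
force: [1.9, -0.3, -0.8]
gripper_width: 27.6
gripper_force: 15.0
```

```bash
python3 -m crank '[{"dx":0.002,"dy":0.0004,"dz":-0.0034,"yaw":0},{"dx":0.001,"dy":0.0002,"dz":-0.002,"yaw":0},{"dx":0,"dy":0,"dz":0,"yaw":0},{"dx":0,"dy":0,"dz":0,"yaw":0}]' - 30
```

```text
time_s: 14.65
ee_pos: [462.7, -77.1, 143.7]
ee_rot: [180.0, -0.0, 10.8]
force: [2.1, 0.7, -1.2]
gripper_width: 27.6
gripper_force: 30.0
```

```bash
python3 -m crank '[{"dx":0.002,"dy":0.0004,"dz":-0.0034,"yaw":0},{"dx":0.001,"dy":0.0002,"dz":-0.0017,"yaw":0},{"dx":0,"dy":0,"dz":0,"yaw":0},{"dx":0,"dy":0,"dz":0,"yaw":0}]' - 30
```

```text
time_s: 15.15
ee_pos: [465.1, -76.6, 139.6]
ee_rot: [180.0, -0.0, 10.8]
force: [2.8, 0.9, -0.7]
gripper_width: 27.6
gripper_force: 30.0
```

```bash
python3 -m crank '[{"dx":0.0015,"dy":0.0003,"dz":-0.0026,"yaw":0},{"dx":0.001,"dy":0.0002,"dz":-0.0017,"yaw":0},{"dx":0,"dy":0,"dz":0,"yaw":0},{"dx":0,"dy":0,"dz":0,"yaw":0}]' - 40
python3 - <<'E'
from h import *
print(telemetry.state()["force"])
a=eyes.grab_frame("scene");blobs("scene",a,(7,150,120),(20,255,255),[],(270,100,340,230))
K=np.array(eyes.calibration("scene")["camera_matrix"]);T=np.linalg.inv(eyes.calibration("scene")["world_from_camera"])
M=np.array([478.5,-74.8,128]);ax=np.array([-.491,-.0933,.866])
for d in(0,6,10,14,20,25):
    p=T[:3,:3]@(M+ax*d)+T[:3,3];q=K@p;print(d,(q/q[2])[:2].round(1))
E
```

```text
time_s: 15.65
ee_pos: [466.5, -76.3, 136.4]
ee_rot: [180.0, 0.0, 10.8]
force: [-1.0, 0.9, 5.4]
gripper_width: 26.9
gripper_force: 40.0
[-1.03562552  0.91423777  5.42076481]
scene [301.7 198.6] [293 193  18  10  79] []
0 [301.9 200.1]
6 [301.  198.1]
10 [300.5 196.8]
14 [299.9 195.4]
20 [299.1 193.4]
25 [298.4 191.7]
```

The visible orange is only the flange, centred where the rim should be, and contact has begun. I'll press firmly now.

```bash
python3 -m crank '[{"dx":0.0015,"dy":0.0003,"dz":-0.0026,"yaw":0},{"dx":0.001,"dy":0.0002,"dz":-0.0017,"yaw":0},{"dx":0,"dy":0,"dz":0,"yaw":0},{"dx":0,"dy":0,"dz":0,"yaw":0}]' - 55
```

```text
time_s: 16.2
ee_pos: [465.9, -76.4, 134.3]
ee_rot: [180.0, 0.3, 10.8]
force: [-10.0, -1.0, 18.9]
gripper_width: 27.1
gripper_force: 55.0
```

```bash
python3 -m crank '[{"dx":0.0015,"dy":0.0003,"dz":-0.0026,"yaw":0},{"dx":0.001,"dy":0.0002,"dz":-0.0015,"yaw":0},{"dx":0,"dy":0,"dz":0,"yaw":0},{"dx":0,"dy":0,"dz":0,"yaw":0}]' - 58
```

```text
time_s: 16.7
ee_pos: [465.8, -76.4, 132.6]
ee_rot: [180.0, 0.5, 10.8]
force: [-17.8, -2.4, 33.7]
gripper_width: 27.0
gripper_force: 58.0
```

Run:
```python
from h import *
print(telemetry.state()["force"])
a=eyes.grab_frame("scene");blobs("scene",a,(7,150,120),(20,255,255),[],(270,100,340,230))
```

```text
[-17.78368155  -2.4475753   33.69215372]
scene [302.  199.1] [293 194  18  10  70] []
```

```bash
python3 -m crank '[{"dx":-0.002,"dy":-0.0004,"dz":0.0034,"yaw":0},{"dx":-0.002,"dy":-0.0004,"dz":0.0034,"yaw":0},{"dx":0,"dy":0,"dz":0,"yaw":0}]' && python3 -m crank '[{"dx":0,"dy":0,"dz":0,"yaw":0},{"dx":0,"dy":0,"dz":0,"yaw":0},{"dx":0,"dy":0,"dz":0,"yaw":0},{"dx":0,"dy":0,"dz":0,"yaw":0}]' 0.8 && python3 -m crank '[{"dx":0,"dy":0,"dz":0.02,"yaw":0},{"dx":0,"dy":0,"dz":0.04,"yaw":0},{"dx":0,"dy":0,"dz":0.05,"yaw":0},{"dx":0,"dy":0,"dz":0.05,"yaw":0},{"dx":-0.06,"dy":-0.05,"dz":0,"yaw":0},{"dx":-0.06,"dy":-0.05,"dz":0,"yaw":0},{"dx":0,"dy":-0.07,"dz":0,"yaw":0},{"dx":0,"dy":-0.07,"dz":0,"yaw":0},{"dx":0,"dy":-0.07,"dz":0,"yaw":0},{"dx":0,"dy":0,"dz":0,"yaw":0}]'
python3 - <<'E'
from h import *
a=eyes.grab_frame("scene");t=eyes.grab_frame("top")
M=np.array([478.5,-74.8,128]);u=np.array([.9825,.1865,0]);ax=np.array([-.491,-.0933,.866])
for n,im,b in(("scene",a,(270,100,340,230)),("top",t,(300,170,345,240))):
    for nm,lo,hi in(("or",(7,150,120),(20,255,255)),("bk",(0,0,0),(180,255,50))):print(nm);blobs(n,im,lo,hi,[],b,12)
    c=eyes.calibration(n);K=np.array(c["camera_matrix"]);T=np.linalg.inv(c["world_from_camera"])
    for d in(3,29,52):
        q=K@(T[:3,:3]@(M+ax*d)+T[:3,3]);print(d,(q/q[2])[:2].round(1))
blobs("top",t,(0,170,90),(6,255,255),[107],(270,130,345,240))
E
```

```text
time_s: 17.12
ee_pos: [466.3, -76.1, 134.1]
ee_rot: [-180.0, 0.2, 10.8]
force: [-2.6, 0.2, -0.0]
gripper_width: 26.9
gripper_force: 58.0
time_s: 17.62
ee_pos: [468.0, -76.1, 134.9]
ee_rot: [180.0, -0.0, 10.8]
force: [0.1, 0.0, -0.8]
gripper_width: 64.1
gripper_force: 0.0
time_s: 18.88
ee_pos: [371.5, -327.2, 262.3]
ee_rot: [180.0, 0.0, 10.5]
force: [-0.3, 1.1, -0.4]
gripper_width: 73.1
gripper_force: 0.0
or
scene [301.2 198.9] [292 194  18  10  77] []
bk
scene [278.2 127. ] [277 116   3  22  43] []
3 [301.5 199.1]
29 [297.8 190.4]
52 [294.6 182.6]
or
top [322.3 207. ] [314 201  18  15 155] []
bk
top [323.9 213.6] [320 208   9  12  78] []
3 [322. 208.]
29 [323. 212.]
52 [323.9 215.6]
top [290.8 158.1] [289 156   4   6  16] [array([626.9,  12.4, 107. ])]
```

Run:
```python
from h import *
M=np.array([478.5,-74.8,128]);u=np.array([.9825,.1865,0]);ax=np.array([-.491,-.0933,.866]);v=np.cross(ax,u);v/=np.linalg.norm(v);w=np.cross(v,ax)
a=np.mean([eyes.grab_frame("scene") for _ in range(4)],0).astype(np.uint8)
t=np.mean([eyes.grab_frame("top") for _ in range(4)],0).astype(np.uint8)
for n,im,(x0,y0,x1,y1) in(("scene",a,(284,172,316,206)),("top",t,(308,194,340,226))):
    k=cv2.inRange(cv2.cvtColor(im,cv2.COLOR_RGB2HSV),(0,0,0),(180,255,65 if n=="top" else 75))
    o=cv2.inRange(cv2.cvtColor(im,cv2.COLOR_RGB2HSV),(5,130,100),(20,255,255))
    for j in range(y0,y1): print("".join("O" if o[j,i] else "#" if k[j,i] else "." for i in range(x0,x1)),j)
    c=eyes.calibration(n);K=np.array(c["camera_matrix"]);T=np.linalg.inv(c["world_from_camera"])
    for d,r in((0,26),(6,26),(52,14)):
        th=np.linspace(0,6.283,72);P=M+ax*d+r*(np.outer(np.cos(th),v)+np.outer(np.sin(th),w))
        q=(T[:3,:3]@P.T).T+T[:3,3];q=q@K.T;q=q[:,:2]/q[:,2:];print(d,"box",q.min(0).round(1),q.max(0).round(1))
```

```text
................................ 172
................................ 173
................................ 174
................................ 175
................................ 176
................................ 177
................................ 178
................................ 179
................................ 180
...........#####................ 181
.........#######................ 182
.......##########............... 183
......###########............... 184
......###########............... 185
.......###########.............. 186
.......###########.............. 187
.......############............. 188
........###########............. 189
........############............ 190
.........###########............ 191
.........###########............ 192
..........###########........... 193
..........##########.OOOOOO..... 194
..........##########.OOOOOO..... 195
...........#########OOOOOOO..... 196
............######.OOOOOOO...... 197
...........O.##..OOOOOOOO....... 198
..........OOOOOOOOOOOOOO........ 199
........OOOOOOOOOOOOOO.......... 200
........OOOOOOOOOOOO.......
[... 847 characters left out ...]
. 209
......OOOOOO#######.OOOOO....... 210
......OOOOOO########OOOO........ 211
......OOOOOO########OOOO........ 212
.......OOOOO.#######OOO......... 213
.......OOOOO.#######............ 214
........OOOOO########........... 215
.............########........... 216
.............########........... 217
..............#######........... 218
..............######............ 219
...............###.............. 220
................................ 221
................................ 222
................................ 223
................................ 224
................................ 225
0 box [312.8 199.2] [330.9 215.7]
6 box [313.  200.1] [331.2 216.7]
52 box [318.9 211. ] [329.  220.2]
```

The measured outline matches the fully seated pose in both views, and the lever is still locked. I'm handing the job in.

```bash
python3 -c "
from workcell import ticket
print(ticket.job_done())"
```

```text
the job is handed in; nothing more can be done
None
```

The job is handed in: I swung the cam lever to its locked stop first, then set the stopper in the tilted neck, pressed it home with about 38 N and let go. After release, both camera views matched the seated position to within about 2 mm, so I could not confirm the flange's fit on the rim any closer than that.

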